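# Re-aim the swivel fence of a tile-cutting jig

### The job

Set the fence of the tile-cutting jig for the next cut: ease the clamp lever back (anticlockwise from above) just enough to free the fence, never more than a quarter turn, swing the fence until it points straight at the centre of the red marker, and turn the lever back clockwise until it is tight against its stop again. Leave the cup, the glass cutter and the eraser where they are.

Things in the scene. Friction and masses are not known exactly. Their poses are not given: they have to be found in the camera images.
- jig: Tile-cutting jig fixed to the table: grey plate, 12 mm thick. Origin: on the table under the fence's pivot; z up. The plate spans x -140 to +140, y -280 to +110 mm in its frame; yaw within 0.12 rad. At +y stands the dark steel clamp yoke: 32 mm wide in x, from y = +30 to +101 mm, top at z = 58 mm (bolt heads 60)
- fence: Swivel head (aluminium disc, 128 mm across, top at z = 22 mm) with a straight steel fence: bar 8 mm thick in x, y = -12 to -210 mm, z = 22 to 47 mm, and a thin black pin reaching 11 mm further. Origin: the jig's (pivot, at table height); the fence points along its own -y, and turns about the pivot 0.7 rad to either side of the jig's -y. It starts within 0.1 rad of the jig's -y
- fence_tip (a point): Middle of the far end of the fence bar, 210 mm from the pivot, 34.5 mm above the table; axes as fence. Clamped, the fence slips only at about 7 N pushed sideways 160 mm from the pivot; freed, it turns under 1 to 2 N and stays where it is left
- clamp_axis (a point): Point on the vertical axis of the clamp screw at the height of the lever bar, in the jig's frame at (0, +45, 80) mm
- clamp_lever (a joint): Angle of the clamp lever, rad: 0 = tight, against its stop; grows anticlockwise seen from above as the clamp is eased. It starts at 0 to 0.12. The fence is quite free from 0.8 on; 1.57 is a quarter turn. The screw needs about 0.15 to 0.35 N m to turn and stays where it is left
- lever_ball (a point): Centre of the black ball, 22 mm across, ending the clamp lever: a level steel bar 11 mm thick, 80 mm above the table, from the clamp axis to the ball 82 mm out. At joint 0 it points 165 degrees anticlockwise from the jig's +x (nearly -x, a little to +y). Under its swing nothing is higher than 47 mm but the yoke and, on the axis, the hub (26 mm across)
- red_marker: Red disc 20 mm across, 7 mm high with a white centre dot, fixed on the plate (underside 12 mm above the table) 225 to 265 mm from the pivot, 16 to 29 degrees to one side or the other of the jig's -y: the mark to aim at. Origin: centre of its underside
- blue_marker: The same disc in blue, on the other side: not to be used now. Origin: centre of its underside
- cup: White mixing cup, 71 mm across and high, loose, standing beside the jig. Origin: centre of its foot
- cutter: White pencil-shaped glass cutter, 130 x 12 x 12 mm, loose, lying on the robot's side of the jig. Origin: centre of its underside
- rubber_block: Blue and white eraser, 42 x 19 x 13 mm, loose, lying beyond the -y end of the plate. Origin: centre of its underside

How it is judged (in metres and radians):
On the way, in this order (a step that is already met when the one before it is completed fails the run):
1. the clamp lever is eased enough to free the fence (value of joint clamp_lever above 0.7 rad), for 0.2 s.
2. the fence points at the red marker while the clamp is eased (value of joint clamp_lever above 0.6 rad and x of red_marker in the frame of fence_tip between -0.008 and 0.008 m), for 0.2 s.
3. the clamp lever is tight again (value of joint clamp_lever below 0.15 rad), for 0.2 s.
At the end, for the whole second after the job is handed in: The fence, at rest, points at the red marker: the line along the fence passes within 8 mm of the marker's centre; and the clamp lever is tight, less than 0.15 rad from its stop. The cup, the cutter and the eraser are within 20 mm of where they were (value of joint clamp_lever below 0.15 rad and x of red_marker in the frame of fence_tip between -0.008 and 0.008 m and angular speed of fence below 0.05 rad/s); the robot touches nothing.
It fails at once if the clamp lever is backed off clearly more than a quarter turn (over 1.75 rad) (value of joint clamp_lever above 1.75 rad).
It fails at once if the cup, the cutter or the eraser is shifted by more than 20 mm (distance of any of cup, cutter, rubber_block from where it was at the start of the episode above 0.02 m).
It also fails if it takes over 72 s, if anything falls off the work surface, if the arm or the gripper's body presses on something with over 40 N, if the wrist force passes 120 N, or if a joint passes its speed limit or range.

### The arm

A 6-joint arm with a two-finger parallel gripper is mounted at the origin on the work surface; the furniture and walls round the work are solid. World frame = base frame: x ahead of the robot, y to its left, z up, the work surface at z = 0. Lengths are in m, angles in degrees, forces in N, time in s.
With the tool pointing down it reaches from about 0.25 to 0.725 m from the base axis. Payload 9.7 kg.
Tool frame: the origin (TCP) lies on the mounting face of the last link; the fingertips stand 173 mm ahead of it and the grasp point (between the pads) lies 155 mm ahead of it; z points along the fingers, y is the line along which they close (so a half turn about z gives the same grasp; the last joint's range is limited). The gripper opens to 85 mm and grips with 20 to 120 N. Pads are 22 mm wide; open, the fingers measure 114 mm over their backs; the gripper's body (76 mm by 85 mm) begins 54 mm behind the grasp point. The pads swing forward as they close: fully open they stand 13 mm farther back than shut.
Start: joints at [-65.661, 4.979, 10.078, 95.1, 0, 90], TCP at [0.227, -0.501, 0.405] pointing down, gripper open.
Joint ranges: [-179.16, 179.16], [-48.56, 103.87], [-65.8, 70.77], [-126.05, 130.52], [-82.76, 87.17], [-180, 180]. Speed limits (degrees/s): [127.2, 127.2, 147.25, 180, 180, 180].

### API

Orientations are given as [roll, pitch, yaw] about the fixed x, y, z axes, in that order (R = Rz(yaw) Ry(pitch) Rx(roll)).
In Python, from workcell import bot, camera, camera_model, outline_of, pinpoint gives the robot as it stands.
- The arm moves only by the tool move_arm, never from a script. Its arguments are lists of equal length, an entry for each row: "jaw": the closure, from 0 (fully open) to 1 (shut); "delta_pos": the shift along the world's x, y, z in m, a list of three; "yaw": the turn about the world's z in rad. In form: {"jaw": [jaw, ...], "delta_pos": [[dx, dy, dz], ...], "yaw": [yaw, ...]}. A call has 1 to 10 rows; each row shifts and turns the commanded pose from where the row before left it; what a row does not reach is not made up. A row lasts 1/12 s, in which the tool goes at most 41.7 mm and 7.16 degrees, less where a joint would pass 70% of its speed; a pose out of reach is approached as far as the arm can. A call with a gripper value outside its range is refused whole. The fingers move at their own pace and stop on an object; "force" is the grip in N (left out, the last holds). Time passes only in rows, so rows that do not move let the fingers close. It gives the time, the measured TCP pose, the force, the opening and the grip force at its end, in the units of the state.
- bot.get_obs(): the state, without advancing time (a new reading comes with each control period).
- camera(name): name is "scene" or "top" or "wrist"; returns the picture (420x560x3 uint8, red, green, blue); there is no depth.
- camera_model(name): a dict with "fx", "fy", "cx", "cy" (pixels), "R" (3x3) and "t" (3): a world point X has camera coordinates R X + t. Camera axes: x right, y down, z forward; pixel columns grow to the right and rows downward; lengths in m; the calibration is good to about 2 mm. A picture is of the moment at which its call begins: read the wrist's pose just before it. camera_model takes no time and is no camera call; for the wrist camera it gives the pose at the moment of the call.
- bot.job_done(): hands the job in; it is judged then, once.
Trained networks look in the newest picture that a camera, given by its name, has taken for a name from the list of things; names that differ only in an ending like _2 or _b are one class to them, and where a whole thing is asked for, a point or a joint stands for the part that bears it (a point fixed in the world has none). Each returns a list of dicts, best first, with "confidence" (0 to 1); they miss things now and then, are a little off and sometimes report something else, mostly with a low value. They report only what shows in the picture. A call takes as long as a camera call.
- outline_of(camera, thing): "mask" (420x560 bool, what is visible of it) and "xy" ([column, row] in pixels, amid what is visible of it).
- pinpoint(camera, thing): "xy" ([column, row] in pixels: a listed point, or the origin of a listed thing).
The state is a dict: "time": time; "q": joint angles; "qd": joint speeds; "joint_efforts": joint torques, N m; "ee_pos": TCP position; "tcp_rot": TCP orientation; "wrist_force": force on the tool from outside, world axes, zero at the start; "torque": the same for the moment, N m; "opening": finger opening in m; "grasp_force": force on a finger pad.
Only numpy, scipy, OpenCV 4.12 (cv2) and the standard library are available. Lean on these libraries where they do the work, as an engineer would, in place of code of your own. Each camera call takes 0.05 s, during which the arm holds its last target. There are 200 camera calls.

## Working session

There is one attempt and no reset: what is moved stays moved. The work goes in short steps, Python scripts to look and compute and a tool call to move; the robot and the scene stay as the last step left them, time stands still between calls to the robot, and variables do not carry over. Pictures are saved under pics/ and viewed, at most 12 in all, crops included, and the job is handed in when it is done.

Besides the shell and the picture viewer there is one more tool, called after "Emit:" as name(argument=value, ...) on one line, values as JSON. move_arm: Moves the arm, as the interface text tells. Its arguments: {"type":"object","properties":{"jaw":{"type":"array"},"delta_pos":{"type":"array"},"yaw":{"type":"array"},"force":{"type":"number"}},"required":["jaw","delta_pos","yaw"]}

```bash
mkdir -p pics; ls
cat > h.py <<'E'
import numpy as np, cv2
from workcell import bot, camera, camera_model, outline_of, pinpoint
def ray(m,xy):
    d=np.array([(xy[0]-m["cx"])/m["fx"],(xy[1]-m["cy"])/m["fy"],1.0]); R=np.array(m["R"]); t=np.array(m["t"])
    return -R.T@t, R.T@d
def atz(m,xy,z):
    c,d=ray(m,xy); return c+d*(z-c[2])/d[2]
def tri(obs):
    A=np.zeros((3,3));b=np.zeros(3)
    for m,xy in obs:
        c,d=ray(m,xy); d=d/np.linalg.norm(d); P=np.eye(3)-np.outer(d,d); A+=P;b+=P@c
    return np.linalg.solve(A,b)
def proj(m,X):
    p=np.array(m["R"])@X+np.array(m["t"]); return np.array([m["fx"]*p[0]/p[2]+m["cx"],m["fy"]*p[1]/p[2]+m["cy"]])
E
python3 - <<'E'
from h import *
ims={}
for n in("scene","top"):
    im=camera(n); cv2.imwrite(f"pics/{n}0.png",im[:,:,::-1])
H={"jig":0,"fence":0,"fence_tip":.0345,"clamp_axis":.08,"lever_ball":.08,"red_marker":.012,"blue_marker":.012,"cup":0,"cutter":0,"rubber_block":0}
for th,z in H.items():
    o=[]
    for n in("scene","top"):
        r=pinpoint(n,th)
        if r: 
            m=camera_model(n); o.append((m,r[0]["xy"])); print(th,n,np.round(r[0]["xy"],1),round(r[0]["confidence"],2),np.round(atz(m,r[0]["xy"],z),4))
    if len(o)==2: print("   tri",np.round(tri(o),4))
print(bot.get_obs())
E
```

```text
pics
jig scene [264.  246.2] 0.79 [0.5715 0.0794 0.    ]
jig top [238.6 214.6] 0.84 [0.5743 0.0887 0.    ]
   tri [0.5705 0.087  0.0059]
fence scene [261.4 248.4] 0.56 [0.5731 0.0908 0.    ]
fence top [238.8 216.4] 0.57 [0.5701 0.0883 0.    ]
   tri [ 0.572   0.0891 -0.0011]
fence_tip scene [297.1 200.4] 0.57 [ 0.5662 -0.1224  0.0345]
fence_tip top [329.  214.4] 0.66 [ 0.5669 -0.1154  0.0345]
   tri [ 0.5648 -0.1155  0.0386]
clamp_axis scene [252.  230.6] 0.56 [0.5735 0.1308 0.08  ]
clamp_axis top [219.  208.1] 0.62 [0.5766 0.1233 0.08  ]
   tri [0.5775 0.124  0.0747]
lever_ball scene [277.8 242.5] 0.82 [0.4938 0.1502 0.08  ]
lever_ball top [208.8 247.1] 0.71 [0.4937 0.1441 0.08  ]
   tri [0.4951 0.1451 0.0762]
red_marker scene [266.1 194.9] 0.41 [ 0.6855 -0.1513  0.012 ]
red_marker top [340.7 164.5] 0.64 [ 0.6865 -0.1484  0.012 ]
   tri [ 0.6851 -0.1485  0.0137]
blue_marker scene [326.5 210.3] 0.51 [ 0.4794 -0.1395  0.012 ]
blue_marker top [266.5 293.5] 0.56 [0.3949 0.0256 0.012 ]
   tri [0.4082 0.0263 0.1199]
cup scene [258.2 292.7] 0.58 [0.4996 0.2433 0.    ]
cup top [165.  248.9]
[... 324 characters left out ...]
 [ 0.7035 -0.2965 -0.5044]
{'time': 1.1, 'q': array([-6.56619851e+01,  4.97877703e+00,  1.00788432e+01,  9.50993144e+01,
        6.19155357e-04,  8.99987050e+01]), 'qd': array([-0.01796089, -0.03076309, -0.00491112, -0.02615832, -0.01001364,
       -0.06060717]), 'joint_efforts': array([ 2.41552567e-03, -5.20105898e+01,  4.64866590e+01,  1.75881709e-03,
        1.39718059e-04,  1.06276664e-05]), 'ee_pos': array([ 0.22666628, -0.50112047,  0.40469096]), 'tcp_rot': array([ 1.79999248e+02, -6.19138366e-04,  2.43393098e+01]), 'wrist_force': array([ 1.05971957, -0.27095944,  0.15327694]), 'torque': array([-0.03995877, -0.01286696,  0.02219878]), 'grasp_force': 0.0, 'opening': 0.08528258597376329}
```

Run:
```python
import cv2,numpy as np
a=cv2.imread("pics/scene0.png");b=cv2.imread("pics/top0.png")
a=cv2.resize(a[140:340,180:400],None,fx=1.8,fy=1.8);b=cv2.resize(b[120:320,140:400],None,fx=1.5,fy=1.5)
h=max(a.shape[0],b.shape[0]);o=np.zeros((h,a.shape[1]+b.shape[1],3),np.uint8)
o[:a.shape[0],:a.shape[1]]=a;o[:b.shape[0],a.shape[1]:]=b;print(o.shape);cv2.imwrite("pics/both.png",o)
```

```text
(360, 786, 3)
```

View pics/both.png

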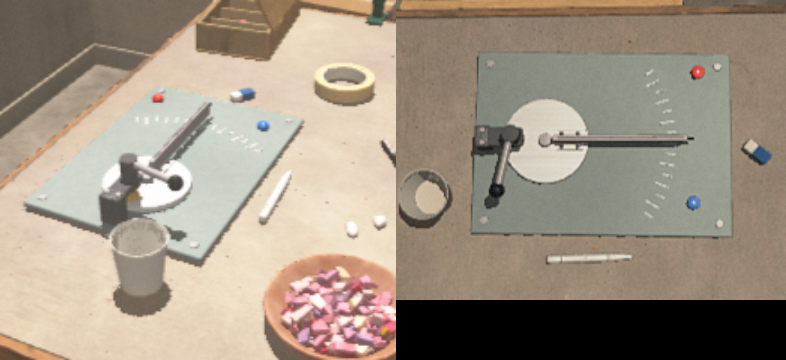

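The picture shows the red marker on the far (+x) side at crop (697,72), the lever ball at (495,190) and the fence along world -y. Next I'll move above the jig for a wrist view.

Emit:
move_arm(jaw=[0,0,0,0,0,0,0], delta_pos=[[0.02,0.035,0],[0.02,0.035,0],[0.02,0.035,0],[0.02,0.035,0],[0.02,0.035,0],[0.02,0.035,0],[0.02,0.035,0]], yaw=[-0.04,-0.04,-0.04,-0.04,-0.04,-0.04,-0.04])

```text
time: 1.68
ee_pos: [0.367, -0.2543, 0.4049]
tcp_rot: [180.0, -0.0, 8.2]
wrist_force: [0.8, -0.6, -0.1]
opening: 0.0852
grasp_force: 0.0
```

Emit:
move_arm(jaw=[0.3,0.3,0.3,0.3,0.3,0.3,0.3,0.3], delta_pos=[[0.018,0.035,0],[0.018,0.035,0],[0.018,0.035,0],[0.018,0.035,0],[0.018,0.035,0],[0.018,0.035,0],[0.018,0.035,0],[0,0,0]], yaw=[-0.04,-0.04,-0.04,-0.04,-0.04,-0.04,-0.04,0])

```text
time: 2.35
ee_pos: [0.4914, -0.0421, 0.404]
tcp_rot: [-178.7, 0.0, -5.1]
wrist_force: [0.7, -0.6, -0.6]
opening: 0.0598
grasp_force: 0.0
```

```bash
cat > look.py <<'E'
from h import *
import sys
im=camera("wrist");m=camera_model("wrist")
cv2.imwrite(f"pics/{sys.argv[1]}.png",im[:,:,::-1])
o=bot.get_obs();print(o["time"],np.round(o["ee_pos"],4),np.round(o["tcp_rot"],2),round(o["opening"],4))
H={"jig":0.0,"fence_tip":.0345,"clamp_axis":.08,"lever_ball":.08,"red_marker":.012}
for th,z in H.items():
    for r in pinpoint("wrist",th)[:1]: print(th,np.round(r["xy"],1),round(r["confidence"],2),np.round(atz(m,r["xy"],z),4))
E
python3 look.py w1
```

```text
2.4 [ 0.4904 -0.0433  0.4041] [-1.7873e+02  7.0000e-02 -5.2900e+00] 0.0598
jig [168.4 124.8] 0.6 [0.5699 0.084  0.    ]
fence_tip [362.6 103.6] 0.93 [ 0.5712 -0.1301  0.0345]
clamp_axis [ 88.3 127.1] 0.56 [0.5732 0.1292 0.08  ]
lever_ball [ 93.  210.8] 0.66 [0.4947 0.1457 0.08  ]
red_marker [453.3 111.9] 0.58 [ 0.5541 -0.2325  0.012 ]
```

View pics/w1.png

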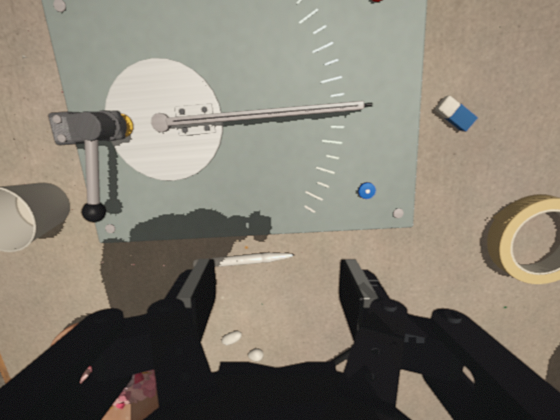

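The wrist view shows the pivot at (162,123), the fence tip at (362,104), the lever ball at (93,211) and the red marker just cut off at (376,0). Moving above the lever bar.

Emit:
move_arm(jaw=[0.3,0.3,0.3,0.3,0.3,0.3,0.3,0.3,0.3], delta_pos=[[0.004,0.026,-0.005],[0.004,0.026,-0.005],[0.004,0.026,-0.005],[0.004,0.026,-0.005],[0.004,0.026,-0.005],[0.004,0.026,-0.005],[0.004,0.026,-0.005],[0,0,0],[0,0,0]], yaw=[-0.013,-0.013,-0.013,-0.013,-0.013,-0.013,-0.013,0,0])

```text
time: 3.4
ee_pos: [0.5125, 0.0037, 0.3682]
tcp_rot: [-173.6, 0.1, -0.9]
wrist_force: [-0.3, 0.5, 0.9]
opening: 0.0596
grasp_force: 0.0
```

```bash
python3 look.py w2
python3 - <<'E'
from h import *
# red/blue by colour in scene & top first pictures
for n in("scene","top"):
    im=cv2.imread(f"pics/{n}0.png").astype(int); m=camera_model(n)
    k=(im[:,:,2]>120)&(im[:,:,1]<80)&(im[:,:,0]<80)
    k[:, :200]=0;k[:150]=0;k[240:]=0
    if n=="top": k[:,:300]=0
    ys,xs=np.nonzero(k); print(n,len(xs),xs.mean(),ys.mean(),atz(m,(xs.mean(),ys.mean()),.018))
E
```

```text
3.45 [0.5124 0.0034 0.3686] [-1.7363e+02  1.0000e-01 -9.5000e-01] 0.0602
jig [238.  135.7] 0.91 [0.5703 0.0852 0.    ]
fence_tip [466.3 130.6] 0.61 [ 0.5736 -0.1289  0.0345]
lever_ball [156.2 224. ] 0.66 [0.4964 0.1467 0.08  ]
red_marker [502.7   5. ] 0.73 [ 0.6759 -0.153   0.012 ]
scene 14 315.07142857142856 183.42857142857142 [ 0.56996497 -0.27448014  0.018     ]
top 50 390.1 165.46 [ 0.68109027 -0.26066272  0.018     ]
```

Run:
```python
from h import *
o=bot.get_obs()
for k in("q","qd","joint_efforts","wrist_force","torque","ee_pos","tcp_rot"):print(k,np.round(o[k],2))
```

```text
q [-1.0500e+00 -7.8000e-01  1.2000e-01  9.0950e+01  6.3800e+00  1.7994e+02]
qd [-0.04 -0.05 -0.1  -0.02  0.11  0.  ]
joint_efforts [ 7.000e-02 -4.594e+01  4.687e+01  1.000e-02  3.600e-01 -0.000e+00]
wrist_force [-0.33 -0.26  0.73]
torque [-0.14 -0.01 -0.04]
ee_pos [0.51 0.   0.37]
tcp_rot [-1.7362e+02  5.0000e-02 -9.9000e-01]
```

View pics/w2.png

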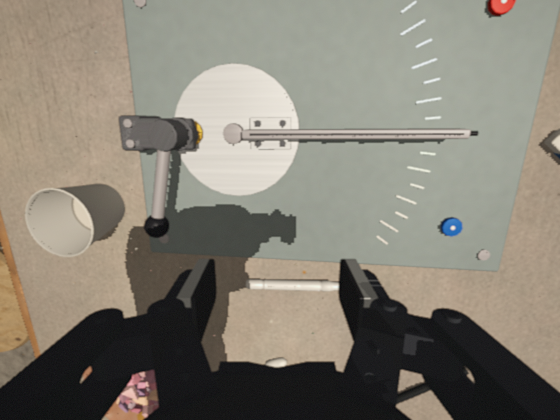

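The tool had hit joint 6's 180° limit, so it tilted. I'll turn about half a turn the other way instead (same grasp).

Emit:
move_arm(jaw=[0.3,0.3,0.3,0.3,0.3,0.3,0.3,0.3,0.3,0.3], delta_pos=[[0,0,0],[0,0,0],[0,0,0],[0,0,0],[0,0,0],[0,0,0],[0,0,0],[0,0,0],[0,0,0],[0,0,0]], yaw=[0.12,0.12,0.12,0.12,0.12,0.12,0.12,0.12,0.12,0.12])

```text
time: 4.53
ee_pos: [0.5124, 0.003, 0.3689]
tcp_rot: [-173.6, 0.1, 68.1]
wrist_force: [-0.7, -0.9, -0.2]
opening: 0.0596
grasp_force: 0.0
```

Emit:
move_arm(jaw=[0.3,0.3,0.3,0.3,0.3,0.3,0.3,0.3,0.3,0.3], delta_pos=[[0,0.01,0],[0,0.01,0],[0,0.01,0],[0,0.01,0],[0,0.01,0],[0,0.01,0],[0,0.01,0],[0,0.01,0],[0,0.01,0],[0,0.01,0]], yaw=[0.118,0.118,0.118,0.118,0.118,0.118,0.118,0.118,0.118,0.118])

```text
time: 5.37
ee_pos: [0.5124, 0.1036, 0.3689]
tcp_rot: [-173.6, 0.1, 135.7]
wrist_force: [0.8, 0.2, -0.4]
opening: 0.06
grasp_force: 0.0
```

Emit:
move_arm(jaw=[0.4,0.4,0.4,0.4,0.4,0.4,0.4,0.4], delta_pos=[[0.002,0.01,-0.006],[0.002,0.01,-0.006],[0.002,0.01,-0.006],[0.002,0.01,-0.006],[0.002,0.01,-0.006],[0.002,0.005,-0.006],[0,0,0],[0,0,0]], yaw=[0.118,0.118,0.118,0.118,0.118,0,0,0])

```text
time: 6.03
ee_pos: [0.5243, 0.1581, 0.3325]
tcp_rot: [-173.6, 0.0, 169.0]
wrist_force: [-0.8, -0.2, 0.2]
opening: 0.0512
grasp_force: 0.0
```

```bash
cat >> h.py <<'E'
from scipy.spatial.transform import Rotation as Ro
def grasp(o):
    R=Ro.from_euler("xyz",o["tcp_rot"],degrees=True).as_matrix()
    return np.array(o["ee_pos"])+.155*R[:,2]
E
sed -i 's/^H=/print("grasp",np.round(grasp(o),4),"q",np.round(o["q"],1),"F",np.round(o["wrist_force"],1))\nH=/' look.py
python3 look.py w3
python3 - <<'E'
from h import *
camera("top"); camera("scene")
for n in("top","scene"):
    m=camera_model(n)
    for th,z in {"lever_ball":.08,"clamp_axis":.08,"red_marker":.012}.items():
        for r in pinpoint(n,th)[:1]: print(n,th,r["confidence"],atz(m,r["xy"],z))
E
```

```text
6.0833 [0.5244 0.1579 0.3329] [-1.7361e+02  8.0000e-02  1.6901e+02] 0.0514
grasp [0.5213 0.1409 0.1789] q [17.9  5.6  2.7 90.1 -5.6 29. ] F [-1.1 -0.1  0.1]
jig [253.9 255.3] 0.68 [0.5769 0.0844 0.    ]
fence_tip [ 55.4 287.3] 0.97 [ 0.5684 -0.1249  0.0345]
clamp_axis [289.  286.8] 0.78 [0.5748 0.1288 0.08  ]
lever_ball [291.7 182.6] 0.92 [0.4925 0.1459 0.08  ]
top lever_ball 0.57 [0.49081942 0.14701639 0.08      ]
top red_marker 0.62 [ 0.68065267 -0.14308791  0.012     ]
scene lever_ball 0.49 [0.49302033 0.14273526 0.08      ]
scene red_marker 0.48 [ 0.69461337 -0.1544575   0.012     ]
```

View pics/w3.png

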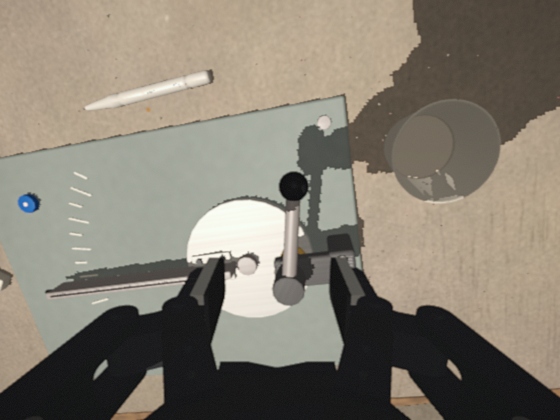

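The bar runs from the hub (288,290) to the ball (293,185), centred between the fingers. Descending to straddle it, then closing loosely.

Emit:
move_arm(jaw=[0.4,0.4,0.4,0.5,0.6,0.65,0.65,0.65,0.65], delta_pos=[[0,0,-0.033],[0,0,-0.033],[0,0,-0.032],[0,0,0],[0,0,0],[0,0,0],[0,0,0],[0,0,0],[0,0,0]], yaw=[0,0,0,0,0,0,0,0,0], force=20)

```text
time: 7.48
ee_pos: [0.5248, 0.1584, 0.2363]
tcp_rot: [-173.7, 0.2, 169.2]
wrist_force: [-0.2, -0.4, -0.0]
opening: 0.0301
grasp_force: 0.0
```

Emit:
move_arm(jaw=[0.8,0.8,0.8,0.8,0.8,0.8,0.8,0.8,0.8], delta_pos=[[0,0,0],[0,0,0],[0,0,0],[0,0,0],[-0.0026,-0.0051,0],[-0.0021,-0.0055,0],[-0.0015,-0.0055,0],[-0.0009,-0.0057,0],[-0.0004,-0.0057,0]], yaw=[0,0,0,0,0.1,0.1,0.1,0.1,0.1])

```text
time: 8.23
ee_pos: [0.5166, 0.1309, 0.2346]
tcp_rot: [-173.7, 0.1, -161.8]
wrist_force: [-1.4, 4.1, -0.3]
opening: 0.0169
grasp_force: 1.9
```

Emit:
move_arm(jaw=[0.8,0.8,0.8,0.8,0.8,0.8,0.8], delta_pos=[[0.0002,-0.0058,0],[0.0008,-0.0057,0],[0.0013,-0.0056,0],[0.0019,-0.0055,0],[0.0025,-0.0052,0],[0,0,0],[0,0,0]], yaw=[0.1,0.1,0.1,0.1,0.1,0,0])

```text
time: 8.82
ee_pos: [0.5236, 0.1028, 0.2348]
tcp_rot: [-173.6, 0.1, -133.7]
wrist_force: [-0.0, 0.5, -0.6]
opening: 0.017
grasp_force: 0.0
```

```bash
python3 look.py w4
python3 - <<'E'
from h import *
camera("top")
m=camera_model("top")
for th,z in {"lever_ball":.08,"clamp_axis":.08,"jig":0}.items():
        for r in pinpoint("top",th)[:1]: print(th,r["confidence"],atz(m,r["xy"],z))
E
```

```text
8.8667 [0.5236 0.103  0.2348] [-1.7361e+02  9.0000e-02 -1.3372e+02] 0.0175
grasp [0.5362 0.0912 0.0807] q [ 12.2   0.7 -13.3  72.3  -5.2 -34.2] F [-0.3  0.3 -0.1]
jig [244.2 257.8] 0.68 [0.576  0.0847 0.    ]
lever_ball [286.4 227.7] 0.96 [0.5135 0.0725 0.08  ]
lever_ball 0.63 [ 0.53728159 -0.21426538  0.08      ]
jig 0.21 [ 0.58296578 -0.12160688  0.        ]
```

View pics/w4.png

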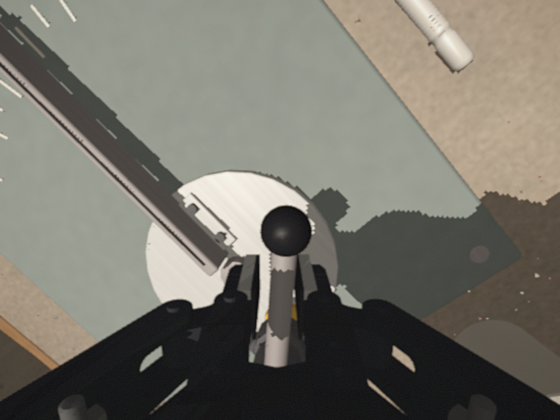

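The ball is at (286,228) px → lever about 1.04 rad: freed, well under a quarter turn. Lifting off, and going to the fence.

Emit:
move_arm(jaw=[0.7,0.6,0.5,0.5,0.5,0.5,0.5,0.5,0.5,0.5], delta_pos=[[0,0,0],[0,0,0],[0,0,0.03],[0,0,0.04],[0,0,0.04],[0,0,0.04],[0.02,-0.015,0.015],[0.02,-0.015,0.01],[0.02,-0.015,0.01],[0.015,-0.015,0]], yaw=[0,0,0,0,0,0,0.12,0.12,0.12,0.12])

```text
time: 10.15
ee_pos: [0.5998, 0.0423, 0.422]
tcp_rot: [-173.4, 0.1, -105.7]
wrist_force: [0.1, -0.3, 0.3]
opening: 0.0427
grasp_force: 0.0
```

Emit:
move_arm(jaw=[0.5,0.5,0.5,0.5], delta_pos=[[0,0,0],[0,0,0],[0,0,0],[0,0,0]], yaw=[0.12,0.12,0.04,0])

```text
time: 10.48
ee_pos: [0.5987, 0.0427, 0.4196]
tcp_rot: [-173.6, 0.1, -89.9]
wrist_force: [0.1, 0.2, 0.3]
opening: 0.0423
grasp_force: 0.0
```

```bash
python3 look.py w5
```

```text
10.5333 [0.5986 0.0428 0.4196] [-1.7363e+02  8.0000e-02 -9.0040e+01] 0.0428
grasp [0.6158 0.043  0.2656] q [  4.2   8.4  15.3  90.6  -0.4 -85.8] F [-0.2  0.6  0.2]
jig [330.4 214.2] 0.9 [0.577  0.0856 0.    ]
fence_tip [350.5  16.1] 0.78 [ 0.5693 -0.1269  0.0345]
clamp_axis [336.5 272.8] 0.75 [0.5727 0.1271 0.08  ]
lever_ball [400.1 225. ] 0.7 [0.513  0.0709 0.08  ]
red_marker [246.5   2.1] 0.45 [ 0.6765 -0.1497  0.012 ]
```

View pics/w5.png

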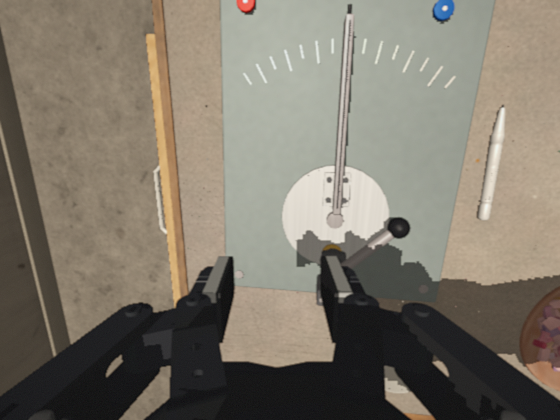

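The view shows the pivot screw at (335,219), the fence tip at (350,15), the red marker at (246,2) and the lever ball at (400,228).

Run:
```python
from h import *
m=camera_model("wrist")
p=atz(m,(335,219),.027); t=atz(m,(350,16),.047); r=atz(m,(246.3,2),.018); r2=atz(m,(246.3,2),.012)
print(p,t,r,r2)
a=lambda v:np.degrees(np.arctan2(v[1],v[0]))
print(a(t-p),a(r-p),np.linalg.norm((t-p)[:2]),np.linalg.norm((r-p)[:2]))
```

```text
[0.57305204 0.08367518 0.027     ] [ 0.5710443 -0.1233668  0.047    ] [ 0.67570662 -0.14757246  0.018     ] [ 0.67689417 -0.14948096  0.012     ]
-90.5555940279598 -66.06278884180911 0.20705170508878246 0.25300875732645767
```

Emit:
move_arm(jaw=[0.5,0.5,0.5,0.5,0.5,0.5,0.5], delta_pos=[[-0.009,-0.0215,-0.024],[-0.009,-0.0215,-0.024],[-0.009,-0.0215,-0.024],[-0.009,-0.0215,-0.024],[-0.008,-0.0215,-0.024],[0,0,0],[0,0,0]], yaw=[0,0,0,0,0,0,0])

```text
time: 11.37
ee_pos: [0.5539, -0.0652, 0.2987]
tcp_rot: [-173.7, 0.1, -90.1]
wrist_force: [0.2, 0.7, 1.0]
opening: 0.0422
grasp_force: 0.0
```

```bash
python3 look.py w6
```

```text
11.4167 [ 0.5546 -0.0646  0.3002] [-1.736e+02  9.000e-02 -9.003e+01] 0.0428
grasp [ 0.5719 -0.0644  0.1461] q [ -6.8   1.5  -5.3  76.9   0.8 -96.7] F [ 0.3  0.1 -0. ]
jig [292.  348.5] 0.57 [0.5731 0.0881 0.    ]
fence_tip [293.8 135.5] 0.69 [ 0.5722 -0.1263  0.0345]
red_marker [166.1 105.8] 0.61 [ 0.6777 -0.1483  0.012 ]
```

View pics/w6.png

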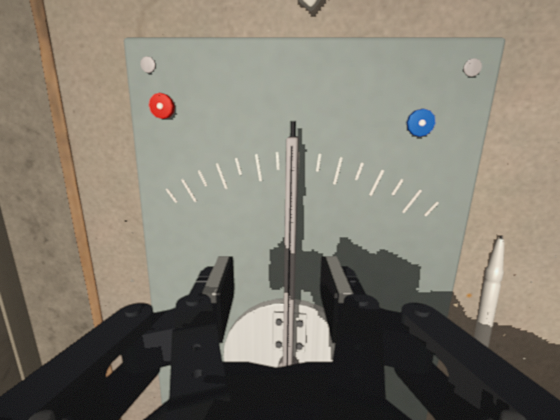

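The red marker's white dot is at (160,105), the tip at (292,138), and the bar is centred between the fingers.

Run:
```python
from h import *
m=camera_model("wrist")
im=cv2.imread("pics/w6.png").astype(int); k=(im[:,:,2]>130)&(im[:,:,1]<90)&(im[:,:,0]<90); k[160:]=0
ys,xs=np.nonzero(k); print(len(xs),xs.mean(),ys.mean(),xs.min(),xs.max(),ys.min(),ys.max())
w=im[95:118,148:175].min(2); print(np.argwhere(w>150).mean(0)+[95,148])
r=atz(m,(160.3,105.3),.019); t=atz(m,(292.5,138),.047); b=atz(m,(291,250),.047); print(r,t,b)
for p in((.573,.0837),(.5737,.0862)): print(np.degrees(np.arctan2(r[1]-p[1],r[0]-p[0])),np.degrees(np.arctan2(t[1]-p[1],t[0]-p[0])),np.hypot(r[0]-p[0],r[1]-p[1]))
```

```text
407 160.7886977886978 105.32432432432432 149 172 93 118
[105.86075949 157.4556962 ]
[ 0.68068337 -0.14752431  0.019     ] [ 0.57343768 -0.12448486  0.047     ] [ 0.57332142 -0.04055488  0.047     ]
-65.0281539851343 -89.87954434662757 0.2550693845963181
-65.40485803482004 -90.07133857756638 0.25704570758702444
```

Emit:
move_arm(jaw=[0.5,0.5,0.5,0.6,0.7,0.8,0.8,0.8], delta_pos=[[0,0,-0.035],[0,0,-0.035],[0,0,-0.033],[0,0,0],[0,0,0],[0,0,0],[0,0,0],[0,0,0]], yaw=[0,0,0,0,0,0,0,0])

```text
time: 12.33
ee_pos: [0.5555, -0.0646, 0.1993]
tcp_rot: [-173.4, 0.1, -90.0]
wrist_force: [-0.0, -1.3, -0.6]
opening: 0.0171
grasp_force: 0.0
```

Emit:
move_arm(jaw=[0.8,0.8,0.8,0.8,0.8,0.8,0.8,0.8,0.8,0.8], delta_pos=[[0.0065,-0.0007,0],[0.0065,-0.0003,0],[0.0066,-0.0001,0],[0.0065,0.0002,0],[0.0065,0.0005,0],[0.0065,0.0008,0],[0.0064,0.001,0],[0.0064,0.0013,0],[0.0063,0.0016,0],[0.0063,0.0019,0]], yaw=[0.043,0.043,0.043,0.043,0.043,0.043,0.043,0.043,0.043,0.043])

```text
time: 13.17
ee_pos: [0.6196, -0.0584, 0.1984]
tcp_rot: [-173.5, 0.0, -65.2]
wrist_force: [-1.9, 0.8, 1.2]
opening: 0.0169
grasp_force: 1.0
```

Emit:
move_arm(jaw=[0.85,0.9,0.93,0.96,1,1], delta_pos=[[0,0,0],[0,0,0],[0,0,0],[0,0,0],[0,0,0],[0,0,0]], yaw=[0,0,0,0,0,0], force=20)

```text
time: 13.67
ee_pos: [0.6192, -0.0585, 0.1982]
tcp_rot: [-173.5, 0.0, -65.4]
wrist_force: [0.1, 0.7, 4.7]
opening: 0.0089
grasp_force: 19.7
```

```bash
python3 look.py w7
```

```text
13.7167 [ 0.6192 -0.0585  0.1982] [-173.5    0.   -65.4] 0.0093
grasp [ 0.6352 -0.0512  0.0442] q [  -6.    12.4   -4.6   67.4    3.3 -120.4] F [ 0.7 -0.   5.5]
fence_tip [277.  147.3] 0.96 [ 0.6621 -0.1071  0.0345]
red_marker [289.2  42.9] 0.55 [ 0.6777 -0.1483  0.012 ]
```

View pics/w7.png

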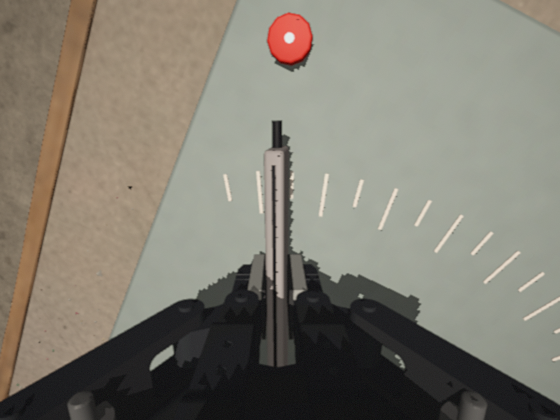

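Run:
```python
from h import *
m=camera_model("wrist"); im=cv2.imread("pics/w7.png").astype(int)
for y in(158,200,235,350): print(y,im[y,258:300].sum(1)//3)
r=atz(m,(289,38),.019)
for a,b in(((274.5,155),(277.5,350)),):
    for z in(.047,):
        A=atz(m,a,z)[:2];B=atz(m,b,z)[:2];d=(A-B)/np.linalg.norm(A-B);v=r[:2]-A
        print(A,B,r,np.degrees(np.arctan2(d[1],d[0])),"perp",d[0]*v[1]-d[1]*v[0])
for p in((.573,.0837),(.5737,.0862)):
    p=np.array(p); d=A-p;d/=np.linalg.norm(d);v=r[:2]-p;print(np.linalg.norm(A-p),"perp via pivot",d[0]*v[1]-d[1]*v[0])
```

```text
158 [166 167 167 168 166 147 136 149 162 168 170 170 170 170 171 172 173 173
 174 176 177 177 171 159 144 114  78  61  60  61  61  86 136 163 168 167
 168 167 166 167 167 167]
200 [189 212 218 203 179 163 146 141 153 164 169 171 168 138  83  42  44  73
 104 132 161 173 171 160 144 114  78  60  62  61  64  86 138 160 166 166
 166 166 166 165 165 166]
235 [163 163 164 164 164 162 151 144 148 160 167 169 169 155 112  54  36  90
 153 175 177 174 171 162 144 112  75  59  60  62  64  71 102 147 164 165
 163 164 165 164 164 164]
350 [23 39 59 66 66 67 67 64 66 68 71 73 73 76 73 52 21 16 41 65 78 77 77 76
 72 66 64 62 61 64 65 65 67 68 67 64 55 35 21 23 21 20]
[ 0.66086031 -0.10556978] [ 0.62265838 -0.02486386] [ 0.67742772 -0.14882402  0.019     ] -64.66959537505818 perp -0.00353123899804139
0.20866835405283002 perp via pivot -0.003185055375557813
0.21064796803260974 perp via pivot -0.0028147613733018745
```

The fence is 3–4 mm off anticlockwise: bar axis at column ~273.5, white dot at (289,38). I'll trim that clockwise while gripped, then release and lift.

Emit:
move_arm(jaw=[1,1,1,0.9,0.8,0.7,0.6,0.5,0.5,0.5], delta_pos=[[-0.0019,-0.0006,0],[0,0,0],[0,0,0],[0,0,0],[0,0,0],[0,0,0],[0,0,0],[0,0,0],[0,0,0.04],[0,0,0.04]], yaw=[-0.013,0,0,0,0,0,0,0,0,0])

```text
time: 14.8
ee_pos: [0.6161, -0.0589, 0.2746]
tcp_rot: [-173.9, 0.3, -66.1]
wrist_force: [0.6, -0.4, 0.7]
opening: 0.0424
grasp_force: 0.0
```

Emit:
move_arm(jaw=[0.5,0.5,0.5,0.5,0.5,0.5,0.5,0.5], delta_pos=[[0,0.015,0.035],[0,0.015,0.035],[0,0.015,0.02],[0,0.015,0.02],[0,0.01,0.02],[0,0,0],[0,0,0],[0,0,0]], yaw=[0,0,0,0,0,0,0,0])

```text
time: 15.47
ee_pos: [0.6172, 0.0109, 0.4057]
tcp_rot: [-173.7, 0.1, -66.1]
wrist_force: [0.1, -0.0, -1.1]
opening: 0.0426
grasp_force: 0.0
```

```bash
python3 look.py w8
```

```text
15.5167 [0.6172 0.0107 0.4053] [-1.7372e+02  1.2000e-01 -6.6090e+01] 0.0426
grasp [0.6325 0.0179 0.2512] q [   0.5   10.8   16.5   90.     2.6 -113.3] F [-0.3 -0.4 -0.9]
jig [317.5 250.6] 0.87 [0.5747 0.088  0.    ]
fence_tip [332.1  62.4] 0.92 [ 0.6561 -0.1102  0.0345]
clamp_axis [300.7 310.6] 0.82 [0.5762 0.1284 0.08  ]
lever_ball [375. 293.] 0.85 [0.5178 0.0737 0.08  ]
red_marker [328.5  19.7] 0.83 [ 0.6775 -0.1477  0.012 ]
```

View pics/w8.png

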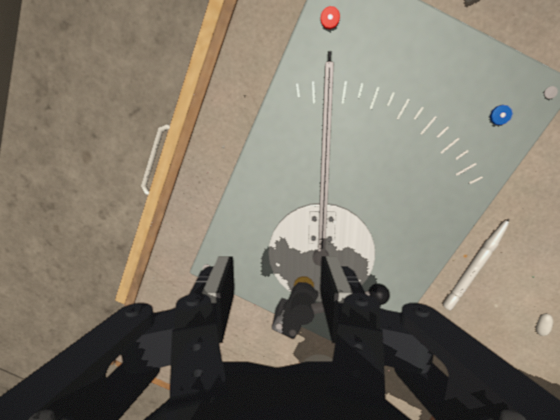

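Red is at (330,17) and the bar runs (329,62)→(323,245). Fitting the line precisely.

```bash
cat > fit.py <<'E'
from h import *
import sys
def fit(pic,m,rows,x0,x1,y0,y1,dot):
    im=cv2.imread(pic).astype(float)
    R,G,B=im[:,:,2],im[:,:,1],im[:,:,0]
    # plate is greenish: R<G ; steel is R>=G
    top=[]
    for y in range(*rows):
        c=int(round(x0+(x1-x0)*(y-y0)/(y1-y0))); s=slice(c-9,c+10)
        k=((R-G)[y,s]>-3)&(im[y,s].mean(1)>0)&(R[y,s]>95)
        if k.sum()>2: xs=np.nonzero(k)[0]+c-9; top.append((y,(xs.min()+xs.max())/2,k.sum()))
    top=np.array(top); p=np.polyfit(top[:,0],top[:,1],1)
    res=top[:,1]-np.polyval(p,top[:,0]); g=abs(res)<1; p=np.polyfit(top[g,0],top[g,1],1)
    print("fit",p,len(g),g.sum(),res.std(),"width",np.median(top[:,2]))
    a,b=[atz(m,(np.polyval(p,y),y),.047)[:2] for y in rows]
    d=(a-b)/np.linalg.norm(a-b); r=atz(m,dot,.019)[:2]; v=r-a
    n=d[0]*v[1]-d[1]*v[0]; piv=np.array((.5737,.086)); w=piv-a
    print("dir",np.degrees(np.arctan2(d[1],d[0])),"perp red",n,"perp pivot",d[0]*w[1]-d[1]*w[0],"red",r)
    T=atz(m,(np.polyval(p,rows[0]),rows[0]),.047)[:2]; d=T-piv; d/=np.linalg.norm(d); v=r-piv
    print("via pivot perp",d[0]*v[1]-d[1]*v[0])
E
python3 - <<'E'
from fit import *
m=camera_model("wrist"); im=cv2.imread("pics/w8.png").astype(int); 
for y in(80,150,190): print(y,[tuple(v) for v in im[y,318:336,::-1].tolist()])
s=im[8:28,318:342]; print(np.round(np.argwhere((s.min(2)>140)).mean(0)+[8,318],1)); k=(s[:,:,2]>130)&(s[:,:,1]<100); print(np.argwhere(k).mean(0)+[8,318])
fit("pics/w8.png",m,(70,190),329,325,66,200,(330.5,17))
E
```

```text
80 [(179, 184, 172), (179, 183, 172), (178, 183, 171), (179, 184, 172), (177, 182, 170), (161, 165, 154), (143, 140, 132), (177, 166, 159), (205, 193, 185), (193, 182, 175), (149, 140, 133), (150, 141, 134), (194, 183, 175), (203, 192, 184), (180, 171, 162), (168, 169, 159), (177, 182, 170), (179, 184, 172)]
150 [(175, 179, 168), (175, 180, 169), (169, 174, 163), (144, 144, 134), (162, 153, 144), (196, 185, 176), (198, 188, 178), (157, 148, 139), (138, 128, 123), (183, 172, 165), (196, 185, 178), (169, 161, 153), (158, 160, 149), (170, 175, 163), (174, 178, 167), (174, 178, 166), (173, 177, 166), (173, 177, 166)]
190 [(166, 170, 159), (141, 145, 134), (132, 126, 118), (175, 164, 155), (190, 179, 170), (155, 145, 137), (121, 113, 107), (170, 160, 152), (193, 182, 173), (178, 169, 160), (164, 165, 154), (165, 170, 158), (166, 170, 158), (165, 170, 158), (166, 170, 159), (165, 170, 157), (166, 171, 159), (167, 171, 160)]
[ 17.1 329.3]
[ 19.57861635 331.38993711]
fit [-4.08309605e-02  3.31500109e+02] 120 120 0.20967883334131612 width 10.0
dir -65.98956492853776 perp red -0.0008326658612351143 perp pivot 0.0008164737820511719 red [ 0.67653703 -0.14891549]
via pivot perp -0.0006252792452125094
```

Aim within 1 mm. Back to the lever.

Emit:
move_arm(jaw=[0.5,0.5,0.5,0.5,0.5,0.5,0.5,0.5,0.5,0.5], delta_pos=[[-0.0104,0.0103,0],[-0.0104,0.0103,-0.009],[-0.0104,0.0103,-0.009],[-0.0104,0.0103,-0.009],[-0.0104,0.0103,-0.009],[-0.0104,0.0103,-0.009],[-0.0104,0.0103,-0.009],[-0.0104,0.0103,-0.009],[-0.0104,0.0103,-0.009],[0,0,0]], yaw=[-0.118,-0.118,-0.118,-0.118,-0.118,-0.118,-0.118,-0.118,-0.118,-0.118])

```text
time: 16.6
ee_pos: [0.5219, 0.1048, 0.3329]
tcp_rot: [-173.7, -0.0, -133.9]
wrist_force: [-0.0, 0.5, -0.9]
opening: 0.0425
grasp_force: 0.0
```

Emit:
move_arm(jaw=[0.5,0.5,0.5], delta_pos=[[0,0,0],[0,0,0],[0,0,0]], yaw=[0,0,0])

```text
time: 16.85
ee_pos: [0.5239, 0.1035, 0.335]
tcp_rot: [-173.6, 0.1, -133.5]
wrist_force: [0.3, 1.0, -0.6]
opening: 0.0426
grasp_force: 0.0
```

```bash
python3 look.py w9
```

```text
16.9 [0.5239 0.1034 0.335 ] [-1.7360e+02  1.0000e-01 -1.3352e+02] 0.0427
grasp [0.5366 0.0918 0.1809] q [ 12.3  -0.3  -3.2  83.4  -5.2 -34.4] F [ 0.1 -0.4  0.1]
jig [265.8 216.6] 0.77 [0.5753 0.0859 0.    ]
fence_tip [ 53.2 132.8] 0.57 [ 0.6546 -0.1053  0.0345]
clamp_axis [286.  283.3] 0.76 [0.5762 0.127  0.08  ]
lever_ball [298.  180.8] 0.65 [0.513  0.0722 0.08  ]
red_marker [ 27.6 116.6] 0.67 [ 0.6762 -0.1456  0.012 ]
```

Emit:
move_arm(jaw=[0.5,0.5,0.5,0.6,0.7,0.8,0.8,0.8,0.8], delta_pos=[[0,0,-0.033],[0,0,-0.034],[0,0,-0.033],[0,0,0],[0,0,0],[0,0,0],[0,0,0],[0,0,0],[0,0,0]], yaw=[0,0,0,0,0,0,0,0,0])

```text
time: 17.9
ee_pos: [0.5241, 0.1038, 0.2364]
tcp_rot: [-173.5, 0.2, -133.7]
wrist_force: [1.1, 0.2, 0.1]
opening: 0.0173
grasp_force: 0.0
```

Emit:
move_arm(jaw=[0.8,0.8,0.8,0.8,0.8,0.8,0.8,0.8,0.8,0.8], delta_pos=[[-0.0025,0.0052,0],[-0.0019,0.0055,0],[-0.0013,0.0056,0],[-0.0008,0.0057,0],[-0.0002,0.0058,0],[0.0004,0.0057,0],[0.0009,0.0057,0],[0.0015,0.0055,0],[0.0021,0.0055,0],[0,0,0]], yaw=[-0.1,-0.1,-0.1,-0.1,-0.1,-0.1,-0.1,-0.1,-0.1,0])

```text
time: 18.73
ee_pos: [0.5225, 0.1545, 0.2356]
tcp_rot: [-173.6, 0.2, 174.5]
wrist_force: [-0.7, 0.0, 0.7]
opening: 0.0169
grasp_force: 0.0
```

Emit:
move_arm(jaw=[0.8,0.8,0.8], delta_pos=[[0.0026,0.0051,0],[0.0015,0.0025,0],[0,0,0]], yaw=[-0.1,-0.05,0])

```text
time: 18.98
ee_pos: [0.5262, 0.1615, 0.2353]
tcp_rot: [-173.6, 0.1, 166.2]
wrist_force: [-0.0, -1.2, 0.9]
opening: 0.0171
grasp_force: 0.6
```

Emit:
move_arm(jaw=[0.8,0.8,0.8], delta_pos=[[0.001,0.0016,0],[0.001,0.0016,0],[0,0,0]], yaw=[-0.03,-0.03,0])

```text
time: 19.23
ee_pos: [0.5281, 0.1642, 0.2353]
tcp_rot: [-173.6, 0.1, 162.8]
wrist_force: [1.4, -3.7, 1.9]
opening: 0.0172
grasp_force: 2.1
```

Emit:
move_arm(jaw=[0.8,0.8], delta_pos=[[0.001,0.0016,0],[0,0,0]], yaw=[-0.03,0])

```text
time: 19.4
ee_pos: [0.5289, 0.1647, 0.2351]
tcp_rot: [-173.4, 0.2, 161.1]
wrist_force: [0.4, -15.5, 2.9]
opening: 0.0168
grasp_force: 7.0
```

Force jumps to 15 N: at the stop. Backing off, releasing and lifting to check.

Emit:
move_arm(jaw=[0.8,0.75,0.65,0.5,0.5,0.5,0.5,0.5,0.5,0.5], delta_pos=[[0,-0.0025,0],[0,0,0],[0,0,0],[0,0,0],[0,0,0],[0,0,0.03],[0,0,0.04],[0,0,0.04],[0,0,0.03],[0,0,0.02]], yaw=[0,0,0,0,0,0,0,0,0,0])

```text
time: 20.23
ee_pos: [0.5286, 0.164, 0.3986]
tcp_rot: [-173.8, 0.3, 161.1]
wrist_force: [0.7, 0.2, -0.1]
opening: 0.0425
grasp_force: 0.0
```

Emit:
move_arm(jaw=[0.5,0.5,0.5,0.5,0.5,0.5,0.5,0.5,0.5,0.5], delta_pos=[[0.009,-0.015,0],[0.009,-0.015,0],[0.009,-0.015,0],[0.009,-0.015,0],[0.009,-0.015,0],[0.009,-0.015,0],[0.009,-0.015,0],[0.009,-0.015,0],[0.009,-0.015,0],[0.008,-0.015,0]], yaw=[0.12,0.12,0.12,0.12,0.12,0.12,0.12,0.12,0.12,0.12])

```text
time: 21.07
ee_pos: [0.6183, 0.0133, 0.3947]
tcp_rot: [-173.6, 0.1, -129.8]
wrist_force: [-0.4, -0.4, 0.1]
opening: 0.0426
grasp_force: 0.0
```

Emit:
move_arm(jaw=[0.5,0.5,0.5,0.5,0.5,0.5,0.5,0.5,0.5,0.5], delta_pos=[[0,0,0],[0,0,0],[0,0,0],[0,0,0],[0,0,0],[0,0,0],[0,0,0],[0,0,0],[0,0,0],[0,0,0]], yaw=[0.12,0.12,0.12,0.12,0.12,0.12,0.12,0.12,0,0])

```text
time: 21.9
ee_pos: [0.6179, 0.014, 0.3947]
tcp_rot: [-173.6, 0.1, -75.4]
wrist_force: [0.7, -0.2, 0.2]
opening: 0.0428
grasp_force: 0.0
```

```bash
python3 look.py w10
```

```text
21.95 [0.6179 0.014  0.3947] [-1.7362e+02  9.0000e-02 -7.5460e+01] 0.0426
grasp [0.6345 0.0185 0.2406] q [   1.    10.4   14.8   88.2    1.6 -103.4] F [-0.3  0.3 -0.2]
jig [334.4 249.7] 0.57 [0.5714 0.0855 0.    ]
fence_tip [310.2  57.3] 0.97 [ 0.6587 -0.1094  0.0345]
clamp_axis [321.3 314.9] 0.95 [0.5773 0.1278 0.08  ]
red_marker [305.7  13.4] 0.72 [ 0.6752 -0.1496  0.012 ]
```

View pics/w10.png

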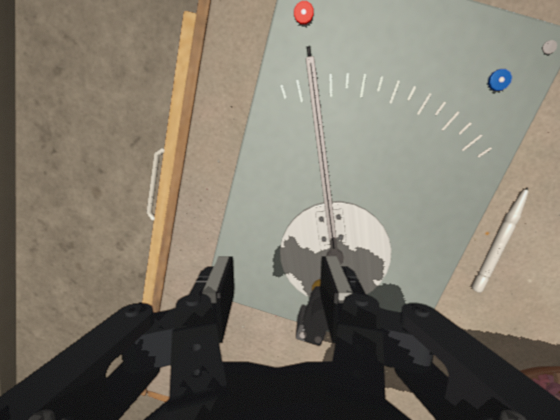

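The red marker is at (304,12) and the bar runs (310,57)→(333,245). Fitting the line and checking the lever ball.

Run:
```python
from fit import *
m=camera_model("wrist")
fit("pics/w10.png",m,(65,185),310.5,326,60,190,(304,12))
for n in("top","scene"):
    camera(n);mm=camera_model(n)
    for th,z in {"lever_ball":.08,"clamp_axis":.08,"cup":0,"cutter":0,"rubber_block":0}.items():
        for r in pinpoint(n,th)[:1]: print(n,th,round(r["confidence"],2),np.round(atz(mm,r["xy"],z),4))
```

```text
fit [1.26493159e-01 3.02130768e+02] 120 120 0.22515064269145796 width 10.0
dir -65.83532578202575 perp red -0.000650480013935667 perp pivot 0.0011846478785847298 red [ 0.67689467 -0.14848061]
via pivot perp -0.00035193008001198345
top clamp_axis 0.59 [0.5702 0.1305 0.08  ]
top cup 0.63 [0.4964 0.2521 0.    ]
top rubber_block 0.56 [ 0.5532 -0.2297  0.    ]
scene lever_ball 0.53 [0.4932 0.1477 0.08  ]
scene clamp_axis 0.68 [0.5713 0.1361 0.08  ]
scene cutter 0.5 [0.4035 0.012  0.    ]
scene rubber_block 0.43 [ 0.564  -0.2488  0.    ]
```

Aim is still under 1 mm off. One more look at the lever from the earlier viewpoint.

Emit:
move_arm(jaw=[0.5,0.5,0.5,0.5,0.5,0.5,0.5,0.5,0.5,0.5], delta_pos=[[-0.01,0.014,0],[-0.01,0.014,0],[-0.01,0.014,0],[-0.01,0.014,0],[-0.01,0.014,0],[-0.01,0.014,0],[-0.01,0.014,0],[-0.01,0.014,0],[0,0,0],[0,0,0]], yaw=[-0.12,-0.12,-0.12,-0.12,-0.12,-0.12,-0.12,-0.12,0,0])

```text
time: 23.63
ee_pos: [0.5377, 0.1264, 0.3949]
tcp_rot: [-173.6, 0.1, -130.0]
wrist_force: [0.5, -0.8, -0.6]
opening: 0.0426
grasp_force: 0.0
```

```bash
python3 look.py w11
python3 - <<'E'
from h import *
im=cv2.imread("pics/w11.png"); m=camera_model("wrist")
for th in("lever_ball",):
  for r in outline_of("wrist",th)[:2]: 
    ys,xs=np.nonzero(r["mask"]); print(r["confidence"],r["xy"],len(xs),xs.min(),xs.max(),ys.min(),ys.max())
for n,a in(("stop",163.7),("0.15 off",172.3)):
  for j in (-1.5,0,1.5): print(n,j,proj(m,np.array([.575+.082*np.cos(np.radians(a+j)),.1295+.082*np.sin(np.radians(a+j)),.08])))
E
```

```text
23.6833 [0.538  0.1259 0.3949] [-1.7359e+02  9.0000e-02 -1.3001e+02] 0.0425
grasp [0.5514 0.115  0.2409] q [ 14.2   2.7   6.5  89.9  -5.1 -36. ] F [1.5 0.1 0.4]
jig [267.1 176.9] 0.96 [0.576  0.0836 0.    ]
fence_tip [87.4 89.7] 0.62 [ 0.6567 -0.1084  0.0345]
clamp_axis [287.5 227.1] 0.76 [0.5743 0.1295 0.08  ]
lever_ball [367.5 192.9] 0.69 [0.4964 0.1488 0.08  ]
red_marker [65.7 75.8] 0.82 [ 0.6762 -0.1468  0.012 ]
0.89 [318.7, 208.9] 1987 272 381 183 240
0.46 [426.4, 264.1] 4902 389 471 221 300
stop -1.5 [371.24063433 198.46232342]
stop 0 [370.46799974 196.31647685]
stop 1.5 [369.63231707 194.18670732]
0.15 off -1.5 [365.96239803 186.40826526]
0.15 off 0 [364.83442393 184.37919783]
0.15 off 1.5 [363.64640901 182.37657165]
```

View pics/w11.png

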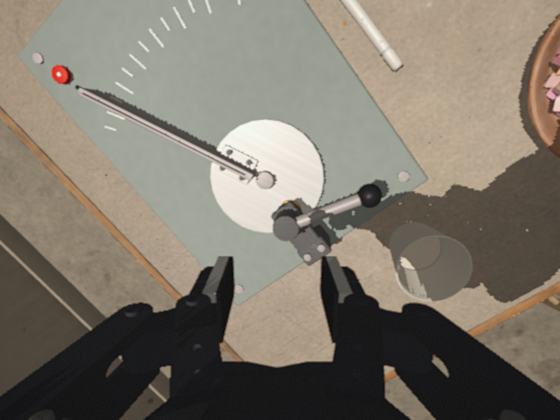

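The ball is at (369.5,195.5), matching the predicted stop position (370,196). The fence still points at red, and the cup and cutter are untouched. Handing in.

```bash
python3 -c "
from workcell import bot
print(bot.job_done())"
```

```text
the job is handed in; nothing more can be done
None
```

I handed the job in at about 24 s: the fence points at the red marker to within about 1 mm and the clamp lever is tight against its stop (eased to about 1.04 rad at most); the arm never went near the cup, cutter or eraser, though I didn't re-measure all three afterwards.

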